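Bolt the lid of the tool chest

TASK

Lock the lid of the plywood chest with the barrel bolt on its top: slide the bolt across to the fixed deck until its handle meets the stop block, then swing the handle down sideways, fully home into the notch beside the stop. Feel for the stop and push gently (never lean on the casting with more than 20 N), let go, and leave the loose things on and beside the chest where they are.

Things in the scene. Friction and masses are not known exactly. Their poses are not given: they have to be found in the camera images.
- chest: Low plywood chest, 204 x 300 x 80 mm, fixed on the bench; origin at the centre of its underside, x to its back, y to its left, z up. The flat top is a lid on the left and a fixed deck on the right, with the seam 35 mm right of centre. On the deck stands a steel keeper staple for the bolt's end; on the lid the bolt and its dark cast guide with rail, notch and stop block.
- bolt_axis (a point): Fixed point on the bolt's axis, 22 mm above the lid, 102 above the bench, at the handle's place when bolt_slide is 0; axes as the chest's. The bolt slides to -y. On its front side runs the guide's rail, 16 to 22 mm from the axis (-x) and 36 mm above the lid, on which the handle lands at about 0.65 rad (there the knob's lever presses it about 3 times as hard as the hand); only in the notch does it go lower.
- lid_front (a point): Point on the lid's surface at its front edge, 90 mm left of the seam; axes as the chest's. The notch, 11 mm wide along y, is at the rail's right end, its floor 20 mm above the lid. Its right wall is the stop block's left face; the block is 42 mm high, from 22 mm in front of the bolt's axis to 14 mm behind. In the notch the handle has 3 mm of play along y, from contact with the stop to the left.
- bolt_knob (a point): Centre of the steel ball knob (20 mm diameter) at the end of the bolt's handle, a straight round shank 8 mm thick; the knob's centre is 60 mm from the bolt's axis. The point turns with the handle: its z axis points along the handle away from the bolt. With the handle upright the knob's centre is 162 mm above the bench.
- bolt_slide (a joint): Travel of the bolt in m: 0 = right back, growing as bolt and handle move to the chest's right (-y). Friction about 3 N; stays where left. The guide was fitted by hand: the handle meets the stop block anywhere from 0.050 to 0.086 m; this is not measured and must be felt (or seen). The guide takes at most 20 N from the handle at stop and rail.
- bolt_turn (a joint): Angle of the handle about the bolt's axis in rad: 0 = straight up, growing as the knob swings to the chest's front (-x) and down; 1.41 when home on the notch's floor. Friction about 0.06 N m (1 N at the knob); it stays where it is left.
- insulating_tape: Bystander: roll of black tape, 58 mm across, 19 mm high, lying on the deck; origin at the centre of its underside.
- offcut_3: Bystander: pine offcut 40 x 70 x 18 mm lying on the front left of the lid; origin at the centre of its underside.
- nail_jar: Bystander: clear screw-lid jar, 67 mm across, 86 mm high, standing on the bench right of the chest; origin at the centre of its underside.

How it is judged (in metres and radians):
On the way:
1. the bolt is across, its handle still raised (value of joint bolt_slide above 0.045 m and value of joint bolt_turn below 0.75 rad), for 0.1 s.
At the end, for the whole second after the job is handed in: The bolt is across (bolt_slide over 0.045 m) with its handle at rest deep in the notch (bolt_turn over 1.25 rad, which only the notch allows); tape roll, offcut and jar within 20 mm of where they stood (value of joint bolt_slide above 0.045 m and value of joint bolt_turn above 1.25 rad and velocity of joint bolt_slide between -0.005 and 0.005 m/s and velocity of joint bolt_turn between -0.05 and 0.05 rad/s and distance of each of insulating_tape, offcut_3, nail_jar from where it was at the start of the episode below 0.02 m); the robot touches nothing.
It fails at once if the handle is pressed on the bolt's guide (stop block or rail) with more than 20 N (contact force between bolt_turn and bolt_guide above 20 N).
It fails at once if the tape roll is pushed out of its place (distance of insulating_tape from where it was at the start of the episode above 0.02 m).
It fails at once if the offcut is pushed out of its place (distance of offcut_3 from where it was at the start of the episode above 0.02 m).
It fails at once if the jar is pushed out of its place (distance of nail_jar from where it was at the start of the episode above 0.02 m).
It also fails if it takes over 42 s, if anything falls off the work surface, if the arm or the gripper's body presses on something with over 40 N, if the wrist force passes 120 N, or if a joint passes its speed limit or range.

ROBOT

A 6-joint arm with a two-finger parallel gripper is mounted at the origin on a cart in front of the work surface, level with it; the furniture and walls round the work are solid. World frame = base frame: x ahead of the robot, y to its left, z up, the work surface at z = 0. Lengths are in m, angles in degrees, forces in N, time in s.
With the tool pointing down it reaches from about 0.275 to 0.875 m from the base axis. Payload 12.5 kg.
Tool frame: the origin (TCP) lies midway between the tips of the shut fingers; the grasp point (between the pads) lies 19 mm behind it (grip_depth is the distance from the TCP to the grasp point, in m); z points along the fingers, y is the line along which they close (so a half turn about z gives the same grasp; the last joint's range is limited). The gripper opens to 85 mm and grips with 20 to 120 N. Pads are 22 mm wide; open, the fingers measure 114 mm over their backs; the gripper's body (76 mm by 85 mm) begins 54 mm behind the grasp point. The pads swing forward as they close: fully open they stand 13 mm farther back than shut.
Start: joints at [65.856, 20.094, 94.641, -0, 65.266, -4.847], TCP at [0.182, 0.519, 0.231] pointing down, gripper open.
Joint ranges: [-157.81, 157.81], [-45, 120.19], [0.68, 151.7], [-89.99, 269.99], [4.06, 180], [-164.3, 164.3]. Speed limits (degrees/s): [127.2, 127.2, 159.86, 180, 180, 180].

INTERFACE

Orientations are given as a 3x3 rotation matrix whose columns are the frame's x, y, z axes.
In Python, from station import * gives the robot as it stands.
- The arm moves only by the tool servo_tool, never from a script. Its argument "targets" is a list of rows, each a list of 3 entries, a list of its own where there are three numbers: the turn, a rotation vector about the world's x, y, z in units of 5 degrees (1.0 is 5 degrees), then the shift along the world's x, y, z in mm, then the finger opening in mm, from 0 to 85.4. In form: [[[wx, wy, wz], [x, y, z], claw], ...]. A call has exactly 8 rows; each row is the pose to reach, as a shift and turn from the pose commanded when the call began; what a row does not reach only later rows make up. A row lasts 1/10 s, in which the tool goes at most 50 mm and 8.59 degrees, less where a joint would pass 70% of its speed; a pose out of reach is approached as far as the arm can. A call with a gripper value outside its range is refused whole. The fingers move at their own pace and stop on an object; "newtons" is the grip in N (left out, the last holds). Time passes only in rows, so rows that repeat a pose let the fingers close, or fill a call up. It gives the time, the measured TCP pose, the force, the opening and the grip force at its end, in the units of the state.
- get_state(): the state, without advancing time (a new reading comes with each control period).
- camera(name): name is "scene" or "top" or "wrist"; returns a dict with "img" (480x640x3 uint8, red, green, blue), "fx", "fy", "cx", "cy" (pixels), "extrinsics" (4x4, takes a point from world to camera coordinates). Camera axes: x right, y down, z forward; pixel columns grow to the right and rows downward; lengths in m; the calibration is good to about 2 mm. A picture is of the moment at which its call begins. There is no depth.
- sign_off(): hands the job in; it is judged then, once.
Trained networks look in a picture, given as the dict that the camera call returned (one of the last four; its "shot" number tells which), for a name from the list of things; names that differ only in an ending like _2 or _b are one class to them, and where a whole thing is asked for, a point or a joint stands for the part that bears it (a point fixed in the world has none). Each returns a list of dicts, best first, with "score" (0 to 1); they miss things now and then, are a little off and sometimes report something else, mostly with a low value. They report only what shows in the picture. A call takes as long as a camera call.
- silhouettes(target, picture): "mask" (480x640 bool, what is visible of it) and "bbox" ([left, top, right, bottom] in pixels, round what is visible of it).
The state is a dict: "clock": time; "joints": joint angles; "joint_vel": joint speeds; "tau": joint torques, N m; "tcp_pos": TCP position; "tcp_rot": TCP orientation; "ft_force": force on the tool from outside, world axes, zero at the start; "wrist_torque": the same for the moment, N m; "opening": finger opening in m; "grip_force": force on a finger pad.
Only numpy, scipy, OpenCV 4.12 (cv2) and the standard library are available. Lean on these libraries where they do the work, as an engineer would, in place of code of your own. Each camera call takes 0.05 s, during which the arm holds its last target. There are 200 camera calls.

## Working session

There is one attempt and no reset: what is moved stays moved. The work goes in short steps, Python scripts to look and compute and a tool call to move; the robot and the scene stay as the last step left them, time stands still between calls to the robot, and variables do not carry over. Pictures are saved under pics/ and viewed, at most 10 in all, crops included, and the job is handed in when it is done.

Besides the shell and the picture viewer there is one more tool, called after ">>>" by a JSON object that holds its "fn" and its "kwargs". servo_tool: Moves the arm, as the interface text tells. Its arguments: {"type":"object","properties":{"targets":{"type":"array"},"newtons":{"type":"number"}},"required":["targets"]}

```bash
mkdir -p pics
cat > h.py <<'E'
from station import *
import numpy as np, cv2
def snap(n,f):
    p=camera(n); cv2.imwrite('pics/'+f,cv2.cvtColor(p['img'],cv2.COLOR_RGB2BGR)); return p
def proj(p,X):
    c=p['extrinsics']@np.append(X,1); return [p['fx']*c[0]/c[2]+p['cx'],p['fy']*c[1]/c[2]+p['cy']]
def ray(p,u,v):
    E=p['extrinsics'];R=E[:3,:3];o=-R.T@E[:3,3];d=R.T@np.array([(u-p['cx'])/p['fx'],(v-p['cy'])/p['fy'],1]);return o,d/np.linalg.norm(d)
def atz(p,u,v,z):
    o,d=ray(p,u,v);return o+d*(z-o[2])/d[2]
def tri(rs):
    A=0;b=0
    for o,d in rs:
        M=np.eye(3)-np.outer(d,d);A=A+M;b=b+M@o
    return np.linalg.solve(A,b)
E
python3 - <<'E'
from h import *
np.set_printoptions(precision=4,suppress=True)
ps={}
for n in ('top','scene'):
    p=snap(n,n+'1.png')
    ps[n]=p
    for t in ('bolt_knob','chest','insulating_tape','offcut_3','nail_jar'):
        for r in silhouettes(t,p)[:2]:
            m=r['mask'];ys,xs=np.nonzero(m);print(n,t,round(r['score'],2),r['bbox'],xs.mean().round(1),ys.mean().round(1),cv2.minAreaRect(np.c_[xs,ys].astype(np.float32)))
    o,d=ray(p,320,240);print(n,o,d)
s=get_state();print(s['tcp_pos'],s['tcp_rot'],s['ft_force'],s['clock'])
E
```

```text
top bolt_knob 0.49 [320.5, 233.3, 332.0, 251.8] 326.6 240.5 ((325.8827819824219, 241.59315490722656), (17.273462295532227, 9.301094055175781), 85.2363510131836)
top chest 0.86 [288.1, 182.3, 456.1, 319.3] 376.3 247.3 ((371.7158203125, 249.94573974609375), (99.6765365600586, 149.8218536376953), 72.51200103759766)
top insulating_tape 0.79 [414.3, 240.2, 447.5, 273.3] 430.3 256.6 ((430.00006103515625, 257.0000305175781), (26.870054244995117, 28.284271240234375), 45.0)
top offcut_3 0.71 [321.5, 287.6, 355.8, 312.3] 336.8 299.5 ((336.697265625, 299.4908447265625), (20.880613327026367, 35.34379196166992), 73.3007583618164)
top nail_jar 0.7 [434.1, 171.7, 472.2, 212.0] 451.5 190.5 ((451.25006103515625, 190.25003051757812), (31.819805145263672, 38.18376159667969), 45.0)
top [ 0.3202 -0.0884  1.2911] [ 0.1393  0.0333 -0.9897]
scene chest 0.62 [218.6, 220.1, 398.5, 397.0] 312.7 310.4 ((307.8720397949219, 298.7680358886719), (163.9522247314453, 118.78660583496094), 45.636592864990234)
scene insulating_tape 0.89 [308.5, 323.8, 340.7, 356.7] 324.0 337.8 ((324.0, 337.5), (33.0, 32.0), 90.0)
scene offcut_3 0.61 [219.2, 262.6, 257.7, 294.2] 239.7 277.2 ((239.50001525878906, 277.0), (37.47665786743164, 23.33452033996582), 45.0)
scene nail_jar 0.86 [387.3, 315.7, 434.1, 375.2] 408.6 343.1 ((407.8869323730469, 342.95574951171875), (39.031219482421875, 54.98381042480469), 21.370620727539062)
scene [ 0.2346 -0.6319  0.7623] [ 0.3411  0.6077 -0.7172]
[0.1817 0.5191 0.2313] [[-0.9438  0.3304 -0.    ]
 [ 0.3304  0.9438  0.    ]
 [ 0.      0.     -1.    ]] [-0.0357 -0.5539  0.4988] 0.6
```

View pics/top1.png

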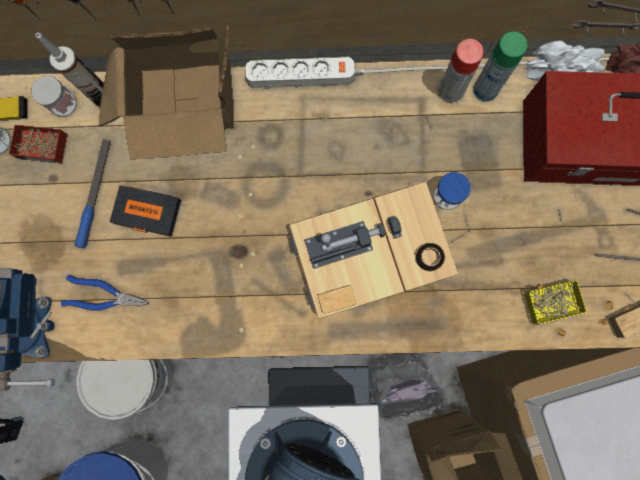

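View pics/scene1.png

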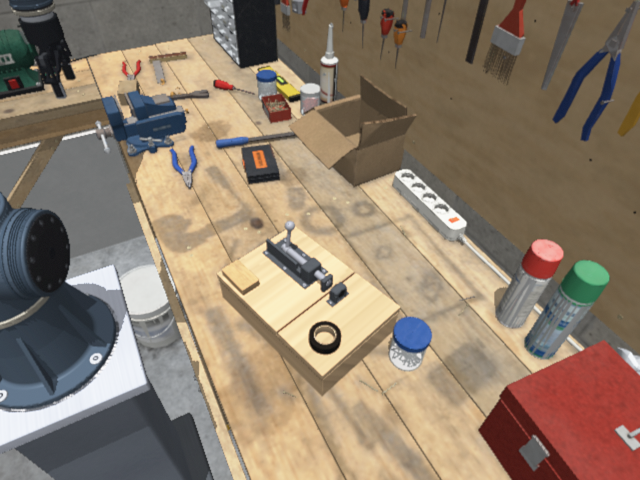

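Top view: chest centred near (372,250), its -y pointing right and slightly up. The handle is upright, with the knob near (326,241) in top and (289,226) in scene. The tape is at (430,257), the offcut at (337,299) and the jar at (452,190).

Run:
```python
from h import *
a=cv2.imread('pics/top1.png')[170:330,275:475];b=cv2.imread('pics/scene1.png')[205:405,205:445]
a=cv2.resize(a,(800,640),interpolation=cv2.INTER_CUBIC)[:600];cv2.imwrite('pics/ta.png',a)
b=cv2.imread('pics/scene1.png')[205:355,215:415]
cv2.imwrite('pics/sb.png',cv2.resize(b,(800,600),interpolation=cv2.INTER_CUBIC))
```

```text
(no output)
```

View pics/ta.png

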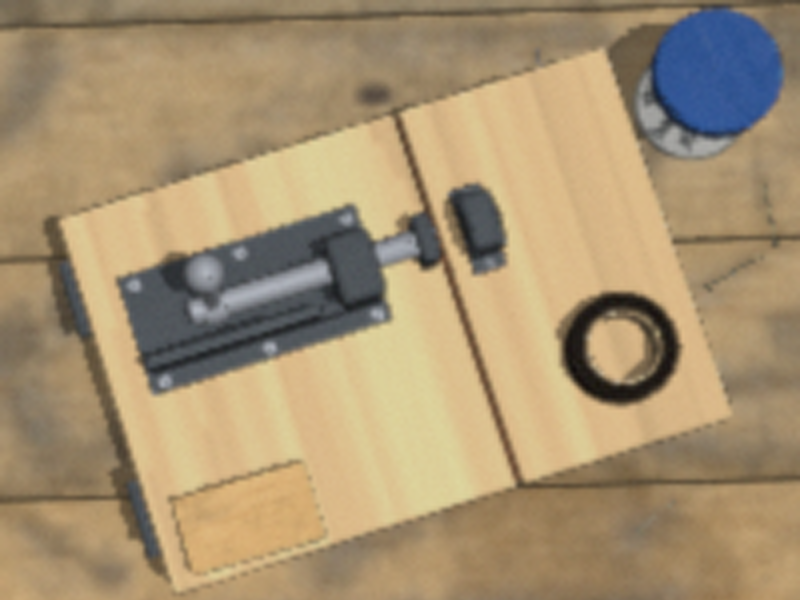

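View pics/sb.png

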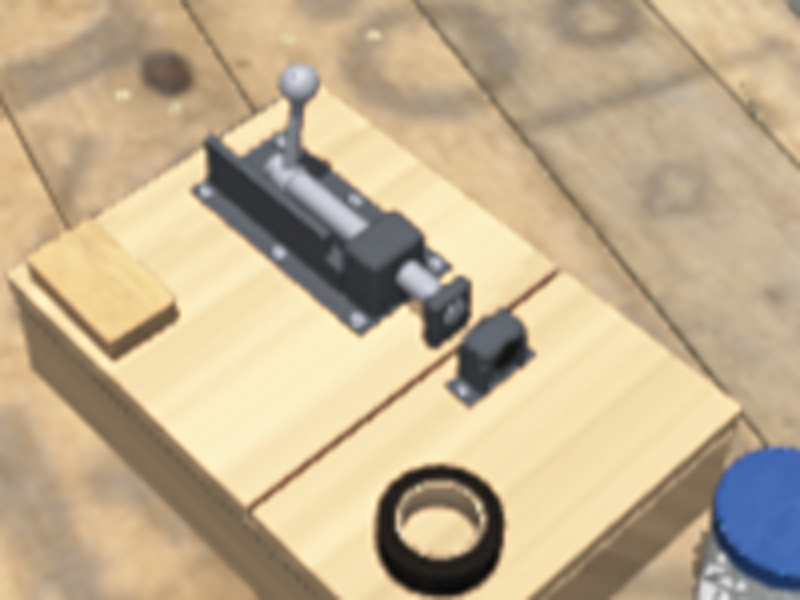

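The crops show the top-face corners at (60,217), (605,47), (732,412) and (178,592) in the top crop. The knob is at (204,272) in the top crop and (299,83) in the scene crop, with the handle upright. The stop block is dark, at (355,265) in the top crop.

Run:
```python
from h import *
np.set_printoptions(precision=4,suppress=True)
t=camera('top');s=camera('scene')
C=np.array([atz(t,x/4+275,y/4+170,.08) for x,y in [(60,217),(605,47),(732,412),(178,592)]])
M=np.array([[.102,.15],[.102,-.15],[-.102,-.15],[-.102,.15]])
c=C[:,:2].mean(0);U,S,V=np.linalg.svd(M.T@(C[:,:2]-c));R=(U@V).T
yaw=np.degrees(np.arctan2(R[1,0],R[0,0]));print('chest',c,yaw,'resid',(C[:,:2]-c)@R-M)
k=tri([ray(t,204/4+275,272/4+170),ray(s,299/4+215,83/4+205)])
print('knob',k,'local',R.T@(k[:2]-c), atz(t,326,238,.162))
f=lambda x,y,z:R.T@(atz(t,x/4+275,y/4+170,z)[:2]-c)
print('stop blk corners top z.122',f(332,240,.122),f(378,230,.122),f(386,295,.122),f(340,308,.122))
print('rail left end',f(140,355,.116),'tape',f(620,345,.09),'offcut',f(250,517,.098),'jar',f(718,72,.086))
print('axis x local', f(205,312,.11),f(400,250,.11))
a=np.array([0,-1])@R.T;print('dir -y_c',R@[0,-1],'dir -x_c',R@[-1,0])
```

```text
chest [ 0.4695 -0.1573] 16.135610072815258 resid [[-0.0005 -0.0009]
 [-0.0018  0.0008]
 [ 0.0018  0.0015]
 [ 0.0005 -0.0014]]
knob [ 0.4846 -0.0626  0.1614] local [0.0408 0.0869] [ 0.4827 -0.062   0.162 ]
stop blk corners top z.122 [0.0408 0.0213] [ 0.0386 -0.0022] [0.0062 0.0043] [0.007  0.0281]
rail left end [0.0156 0.1302] tape [-0.0509 -0.1038] offcut [-0.0772  0.1023] jar [ 0.0686 -0.1991]
axis x local [0.0271 0.0926] [ 0.0271 -0.0107]
dir -y_c [ 0.2779 -0.9606] dir -x_c [-0.9606 -0.2779]
```

The chest fit is good to 2 mm: yaw 16.1°, and the knob is at 0.161 m as expected, leaning slightly back. Vision puts the stop at about 58 mm of travel. I'll grip the knob along the chest's y axis, so it can pivot in the pads during the swing.

>>> {"fn": "servo_tool", "kwargs": {"targets": [[[0, 0, 0.45], [19, -36, 0], 85], [[0, 0, 0.9], [38, -73, 0], 85], [[0, 0, 1.35], [57, -110, 0], 85], [[0, 0, 1.8], [76, -146, 0], 85], [[0, 0, 2.25], [95, -183, 0], 85], [[0, 0, 2.7], [114, -219, 0], 85], [[0, 0, 3.15], [133, -256, 0], 85], [[0, 0, 3.55], [151, -292, 0], 85]]}}

```text
clock: 1.5
tcp_pos: [0.3333, 0.2256, 0.2315]
tcp_rot: [[-1.0, 0.025, 0.001], [0.025, 1.0, 0.0], [-0.001, 0.0, -1.0]]
ft_force: [0.5, -0.1, -0.4]
opening: 0.085
grip_force: 0.0
```

>>> {"fn": "servo_tool", "kwargs": {"targets": [[[0, 0, 0.45], [19, -36, 0], 85], [[0, 0, 0.9], [38, -73, 0], 85], [[0, 0, 1.35], [57, -110, 0], 85], [[0, 0, 1.8], [76, -146, 0], 85], [[0, 0, 2.25], [95, -183, 0], 85], [[0, 0, 2.7], [114, -219, 0], 85], [[0, 0, 3.15], [133, -256, 0], 85], [[0, 0, 3.55], [152, -292, 0], 85]]}}

```text
clock: 2.3
tcp_pos: [0.4853, -0.0667, 0.2314]
tcp_rot: [[-0.96, -0.28, 0.0], [-0.28, 0.96, -0.0], [-0.0, -0.0, -1.0]]
ft_force: [1.0, 1.1, 0.3]
opening: 0.0847
grip_force: 0.0
```

Run:
```python
from h import *
s=get_state();print(s['clock'],s['tcp_pos'],s['tcp_rot'].round(4) if hasattr(s['tcp_rot'],'round') else s['tcp_rot'],s['ft_force'],s['joints'])
p=snap('wrist','w1.png')
print(proj(p,[.484,-.0625,.161]))
for r in silhouettes('bolt_knob',p)[:2]: print(r['score'],r['bbox'])
```

```text
2.3 [ 0.48528592 -0.06670993  0.23142145] [[-9.599e-01 -2.803e-01  4.000e-04]
 [-2.803e-01  9.599e-01 -1.000e-04]
 [-3.000e-04 -1.000e-04 -1.000e+00]] [0.9668374  1.07066591 0.26728882] [-1.32752778e+01  1.38076374e+01  1.03281186e+02  2.13935100e-03
  6.28904488e+01 -1.19551410e+02]
[np.float64(321.0250038470683), np.float64(255.31540124256247)]
0.68 [305.9, 206.7, 337.5, 273.8]
0.33 [1.9, 36.7, 412.0, 288.4]
```

View pics/w1.png

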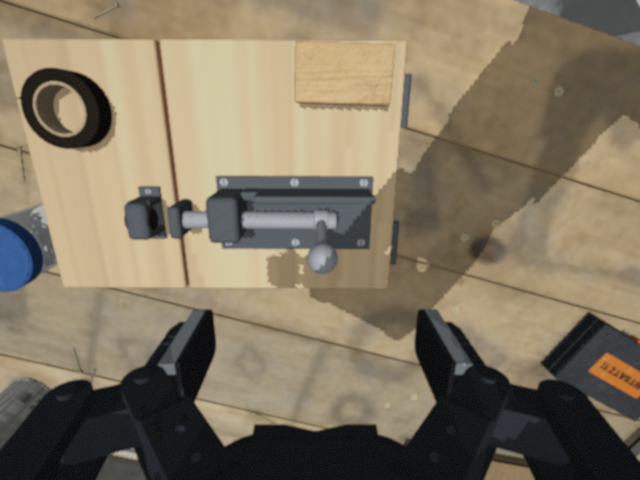

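The wrist view shows the knob at (322,258), 3 px from the prediction. The chest is square to the tool and the fingers are clear on both sides. Next I descend and grip gently.

>>> {"fn": "servo_tool", "kwargs": {"targets": [[[0, 0, 0], [0, 0, -15], 85], [[0, 0, 0], [0, 0, -35], 85], [[0, 0, 0], [0, 0, -55], 85], [[0, 0, 0], [0, 0, -72], 85], [[0, 0, 0], [0, 0, -84], 85], [[0, 0, 0], [0, 0, -89], 85], [[0, 0, 0], [0, 0, -89], 50], [[0, 0, 0], [0, 0, -89], 35]], "newtons": 25}}

```text
clock: 3.2
tcp_pos: [0.4851, -0.0649, 0.1429]
tcp_rot: [[-0.96, -0.279, 0.001], [-0.279, 0.96, -0.0], [-0.001, -0.0, -1.0]]
ft_force: [1.2, 0.3, -0.5]
opening: 0.0588
grip_force: 0.0
```

>>> {"fn": "servo_tool", "kwargs": {"targets": [[[0, 0, 0], [0, 0, 0], 25], [[0, 0, 0], [0, 0, 0], 20], [[0, 0, 0], [0, 0, 0], 15], [[0, 0, 0], [0, 0, 0], 15], [[0, 0, 0], [0, 0, 0], 15], [[0, 0, 0], [0, 0, 0], 15], [[0, 0, 0], [0, 0, 0], 15], [[0, 0, 0], [0, 0, 0], 15]]}}

```text
clock: 4.0
tcp_pos: [0.485, -0.0648, 0.1428]
tcp_rot: [[-0.96, -0.279, 0.001], [-0.279, 0.96, 0.0], [-0.001, -0.0, -1.0]]
ft_force: [0.1, 2.0, 5.6]
opening: 0.0183
grip_force: 24.3
```

>>> {"fn": "servo_tool", "kwargs": {"targets": [[[0, 0, 0], [0.8, -2.9, 0], 15], [[0, 0, 0], [2.8, -9.6, 0], 15], [[0, 0, 0], [5, -17.3, 0], 15], [[0, 0, 0], [7.2, -25, 0], 15], [[0, 0, 0], [9.4, -32.7, 0], 15], [[0, 0, 0], [11.1, -38.4, 0], 15], [[0, 0, 0], [12, -41.3, 0], 15], [[0, 0, 0], [12.2, -42.3, 0], 15]]}}

```text
clock: 4.8
tcp_pos: [0.4973, -0.1074, 0.1428]
tcp_rot: [[-0.96, -0.279, 0.001], [-0.279, 0.96, 0.0], [-0.001, -0.0, -1.0]]
ft_force: [0.5, 2.5, 5.1]
opening: 0.0179
grip_force: 24.3
```

>>> {"fn": "servo_tool", "kwargs": {"targets": [[[0, 0, 0], [0.1, -0.2, 0], 15], [[0, 0, 0], [0.1, -0.5, 0], 15], [[0, 0, 0], [0.2, -0.7, 0], 15], [[0, 0, 0], [0.3, -1, 0], 15], [[0, 0, 0], [0.4, -1.2, 0], 15], [[0, 0, 0], [0.4, -1.4, 0], 15], [[0, 0, 0], [0.5, -1.7, 0], 15], [[0, 0, 0], [0.6, -1.9, 0], 15]]}}

```text
clock: 5.6
tcp_pos: [0.4978, -0.109, 0.1428]
tcp_rot: [[-0.96, -0.279, 0.001], [-0.279, 0.96, 0.0], [-0.001, -0.0, -1.0]]
ft_force: [-0.5, 3.4, 6.0]
opening: 0.0182
grip_force: 24.3
```

>>> {"fn": "servo_tool", "kwargs": {"targets": [[[0, 0, 0], [0.1, -0.2, 0], 15], [[0, 0, 0], [0.1, -0.5, 0], 15], [[0, 0, 0], [0.2, -0.7, 0], 15], [[0, 0, 0], [0.3, -1, 0], 15], [[0, 0, 0], [0.4, -1.2, 0], 15], [[0, 0, 0], [0.4, -1.4, 0], 15], [[0, 0, 0], [0.5, -1.7, 0], 15], [[0, 0, 0], [0.6, -1.9, 0], 15]]}}

```text
clock: 6.4
tcp_pos: [0.4984, -0.1109, 0.1428]
tcp_rot: [[-0.96, -0.279, 0.001], [-0.279, 0.96, 0.0], [-0.001, -0.0, -1.0]]
ft_force: [-1.0, 3.2, 5.5]
opening: 0.0182
grip_force: 24.3
```

Run:
```python
from h import *
p=camera('wrist');im=p['img'][:,:,::-1]
cv2.imwrite('pics/w2.png',im)
```

```text
(no output)
```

View pics/w2.png

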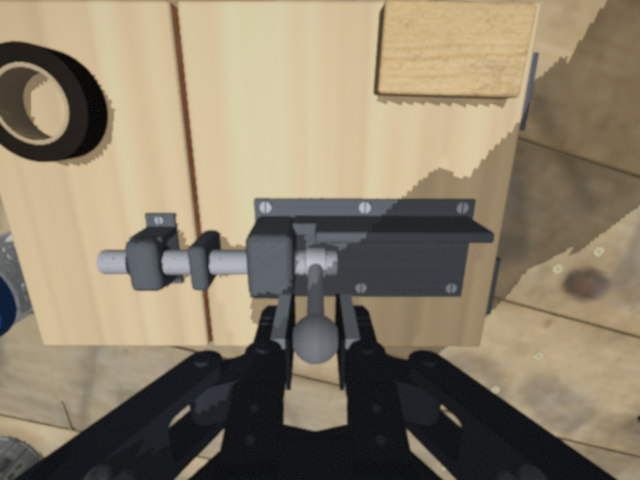

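The wrist view shows the shank's right edge at x≈308 and the block's face at x≈296, so the gap is about 5 mm. The notch is at (304,230).

>>> {"fn": "servo_tool", "kwargs": {"targets": [[[0, 0, 0], [0.1, -0.4, 0], 15], [[0, 0, 0], [0.2, -0.7, 0], 15], [[0, 0, 0], [0.3, -1.1, 0], 15], [[0, 0, 0], [0.4, -1.4, 0], 15], [[0, 0, 0], [0.5, -1.8, 0], 15], [[0, 0, 0], [0.6, -2.2, 0], 15], [[0, 0, 0], [0.7, -2.5, 0], 15], [[0, 0, 0], [0.8, -2.9, 0], 15]]}}

```text
clock: 7.25
tcp_pos: [0.4992, -0.1138, 0.1428]
tcp_rot: [[-0.96, -0.279, 0.001], [-0.279, 0.96, 0.0], [-0.001, -0.0, -1.0]]
ft_force: [-0.8, 3.4, 5.4]
opening: 0.0178
grip_force: 24.3
```

>>> {"fn": "servo_tool", "kwargs": {"targets": [[[0, 0, 0], [0, -0.1, 0], 15], [[0, 0, 0], [0.1, -0.3, 0], 15], [[0, 0, 0], [0.1, -0.4, 0], 15], [[0, 0, 0], [0.1, -0.5, 0], 15], [[0, 0, 0], [0.2, -0.6, 0], 15], [[0, 0, 0], [0.2, -0.7, 0], 15], [[0, 0, 0], [0.2, -0.8, 0], 15], [[0, 0, 0], [0.3, -1, 0], 15]]}}

```text
clock: 8.05
tcp_pos: [0.4995, -0.1148, 0.1428]
tcp_rot: [[-0.96, -0.279, 0.001], [-0.279, 0.96, 0.0], [-0.001, -0.0, -1.0]]
ft_force: [-1.7, 3.3, 5.9]
opening: 0.0186
grip_force: 24.3
```

>>> {"fn": "servo_tool", "kwargs": {"targets": [[[0, 0, 0], [0, -0.1, 0], 15], [[0, 0, 0], [0.1, -0.3, 0], 15], [[0, 0, 0], [0.1, -0.4, 0], 15], [[0, 0, 0], [0.1, -0.5, 0], 15], [[0, 0, 0], [0.2, -0.6, 0], 15], [[0, 0, 0], [0.2, -0.7, 0], 15], [[0, 0, 0], [0.2, -0.8, 0], 15], [[0, 0, 0], [0.3, -1, 0], 15]]}}

```text
clock: 8.85
tcp_pos: [0.4998, -0.1157, 0.1428]
tcp_rot: [[-0.96, -0.279, 0.001], [-0.279, 0.96, 0.0], [-0.001, -0.0, -1.0]]
ft_force: [-1.2, 2.0, 5.7]
opening: 0.0182
grip_force: 24.3
```

>>> {"fn": "servo_tool", "kwargs": {"targets": [[[0, 0, 0], [0, -0.1, 0], 15], [[0, 0, 0], [0.1, -0.3, 0], 15], [[0, 0, 0], [0.1, -0.4, 0], 15], [[0, 0, 0], [0.1, -0.5, 0], 15], [[0, 0, 0], [0.2, -0.6, 0], 15], [[0, 0, 0], [0.2, -0.7, 0], 15], [[0, 0, 0], [0.2, -0.8, 0], 15], [[0, 0, 0], [0.3, -1, 0], 15]]}}

```text
clock: 9.65
tcp_pos: [0.5001, -0.1167, 0.1428]
tcp_rot: [[-0.96, -0.279, 0.001], [-0.279, 0.96, 0.0], [-0.001, -0.0, -1.0]]
ft_force: [-1.6, 4.0, 6.1]
opening: 0.0182
grip_force: 24.3
```

>>> {"fn": "servo_tool", "kwargs": {"targets": [[[0, 0, 0], [0, -0.1, 0], 15], [[0, 0, 0], [0.1, -0.3, 0], 15], [[0, 0, 0], [0.1, -0.4, 0], 15], [[0, 0, 0], [0.1, -0.5, 0], 15], [[0, 0, 0], [0.2, -0.6, 0], 15], [[0, 0, 0], [0.2, -0.7, 0], 15], [[0, 0, 0], [0.2, -0.8, 0], 15], [[0, 0, 0], [0.3, -1, 0], 15]]}}

```text
clock: 10.45
tcp_pos: [0.5004, -0.1177, 0.1428]
tcp_rot: [[-0.96, -0.279, 0.001], [-0.279, 0.96, 0.0], [-0.001, -0.0, -1.0]]
ft_force: [-1.4, 3.5, 4.7]
opening: 0.0183
grip_force: 24.3
```

>>> {"fn": "servo_tool", "kwargs": {"targets": [[[0, 0, 0], [0, -0.1, 0], 15], [[0, 0, 0], [0.1, -0.3, 0], 15], [[0, 0, 0], [0.1, -0.4, 0], 15], [[0, 0, 0], [0.1, -0.5, 0], 15], [[0, 0, 0], [0.2, -0.6, 0], 15], [[0, 0, 0], [0.2, -0.7, 0], 15], [[0, 0, 0], [0.2, -0.8, 0], 15], [[0, 0, 0], [0.3, -1, 0], 15]]}}

```text
clock: 11.25
tcp_pos: [0.5005, -0.1181, 0.1427]
tcp_rot: [[-0.96, -0.279, 0.0], [-0.279, 0.96, 0.001], [-0.001, 0.001, -1.0]]
ft_force: [-1.2, 8.2, 6.7]
opening: 0.0181
grip_force: 24.6
```

The stop is felt: the arm lagged and the force rose to 8 N, against 3 N while sliding. I'll back off about 1.5 mm into the notch's play, then measure the bolt axis for the swing arc.

>>> {"fn": "servo_tool", "kwargs": {"targets": [[[0, 0, 0], [-0.1, 0.4, 0], 15], [[0, 0, 0], [-0.2, 0.8, 0], 15], [[0, 0, 0], [-0.3, 1.2, 0], 15], [[0, 0, 0], [-0.4, 1.6, 0], 15], [[0, 0, 0], [-0.5, 1.9, 0], 15], [[0, 0, 0], [-0.6, 2.1, 0], 15], [[0, 0, 0], [-0.6, 2.1, 0], 15], [[0, 0, 0], [-0.6, 2.1, 0], 15]]}}

```text
clock: 12.05
tcp_pos: [0.5004, -0.1173, 0.1428]
tcp_rot: [[-0.96, -0.279, 0.002], [-0.279, 0.96, -0.001], [-0.001, -0.001, -1.0]]
ft_force: [0.8, -2.6, 5.2]
opening: 0.0182
grip_force: 24.4
```

Run:
```python
from h import *
np.set_printoptions(precision=4,suppress=True)
s=get_state();p=snap('wrist','w3.png')
print(s['tcp_pos'],s['ft_force'])
c=np.array([.4695,-.1573]);a=np.radians(16.136);R=np.array([[np.cos(a),-np.sin(a)],[np.sin(a),np.cos(a)]])
L=lambda u,v,z:R.T@(atz(p,u,v,z)[:2]-c)
print('tcp local',R.T@(s['tcp_pos'][:2]-c))
for u in (110,228): print('bolt axis',L(u,262,.102))
print('bolt right of keeper', L(316,338,.161),'screws',L(265,208,.084))
g=s['tcp_pos']+np.array([0,0,.019]);print('grasp px',proj(p,g))
for r in silhouettes('bolt_knob',p)[:1]: print(r['score'],r['bbox'])
im=p['img'];
for u in (110,228): print(u,im[235:285:2,u].mean(1).astype(int))
```

```text
[ 0.5004 -0.1173  0.1428] [ 0.8167 -2.6161  5.1811]
tcp local [0.0408 0.0298]
bolt axis [ 0.0334 -0.0848]
bolt axis [ 0.0333 -0.0185]
bolt right of keeper [0.0425 0.0308] screws [0.0066 0.001 ]
grasp px [np.float64(313.6609577628507), np.float64(335.5770201448082)]
0.78 [294.2, 246.1, 338.1, 364.9]
110 [187 186 187 185 187 186 182 142 124 146 159 169 175 177 177 179 174 165
 151 152 183 186 186 187 187]
228 [ 30  31  34  35  33  32  31  70 110 136 152 165 172 176 181 182 174 171
 164 138 148 181 191 191 191]
```

Both cues agree: knob 9 mm behind the axis and z 0.161, so θ0 ≈ -0.15. I'll swing to 0.5 rad first, moving 1 mm further off the stop.

>>> {"fn": "servo_tool", "kwargs": {"targets": [[[0, 0, 0], [-4.7, -0.8, 0.5], 15], [[0, 0, 0], [-9.4, -1.6, 0.7], 15], [[0, 0, 0], [-14, -3, 0.4], 15], [[0, 0, 0], [-19.2, -4.5, -0.3], 15], [[0, 0, 0], [-23.7, -5.8, -1.4], 15], [[0, 0, 0], [-28.1, -7, -2.8], 15], [[0, 0, 0], [-32.4, -8.3, -4.6], 15], [[0, 0, 0], [-36.5, -9.5, -6.7], 15]]}}

```text
clock: 12.95
tcp_pos: [0.4629, -0.1264, 0.1354]
tcp_rot: [[-0.96, -0.279, -0.0], [-0.279, 0.96, 0.0], [0.0, 0.0, -1.0]]
ft_force: [2.4, -3.0, 3.3]
opening: 0.018
grip_force: 25.4
```

Run:
```python
from h import *
np.set_printoptions(precision=4,suppress=True)
s=get_state();p=snap('wrist','w4.png')
print(s['tcp_pos'],s['ft_force'],proj(p,np.array(s['tcp_pos'])+[0,0,.019]))
```

```text
[ 0.4629 -0.1264  0.1354] [ 2.3715 -3.0149  3.3072] [np.float64(313.66306511265327), np.float64(335.55314153861224)]
```

View pics/w4.png

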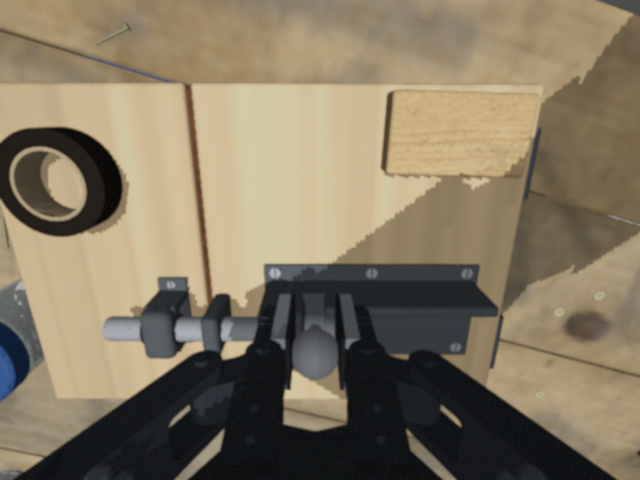

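The knob now sits lower in the frame, at (315,352), where it was at (316,338) before. So it has slipped a few mm in the pads. I'll work out the true handle angle.

Run:
```python
from h import *
np.set_printoptions(precision=4,suppress=True)
c=np.array([.4695,-.1573]);a=np.radians(16.136);R=np.array([[np.cos(a),-np.sin(a)],[np.sin(a),np.cos(a)]])
p=camera('wrist');q=camera('scene');cv2.imwrite('pics/s4.png',q['img'][205:355,215:415,::-1].repeat(4,0).repeat(4,1))
rs=[silhouettes('bolt_knob',x)[:1] for x in (p,q)]
for r in rs: print([(x['score'],x['bbox']) for x in r])
E4=p['extrinsics'];s=get_state()
# same tool->camera transform for the earlier picture (pure shift)
d3=np.array([.5004,-.1173,.1428])-s['tcp_pos']
for f,v,sh,z0 in (('w3',338,d3,.161),('w4',352,0*d3,.155)):
    o,d=ray(p,315.5,v);o=o+sh
    ol=R.T@(o[:2]-c);dl=R.T@d[:2]
    for z in np.arange(.135,.170,.004):
        t=(z-o[2])/d[2];X=ol+dl*t
        print(f,round(z,3),X,'r for axis .0335',np.hypot(X[0]-.0335,z-.102).round(4),'th',np.arctan2(.0335-X[0],z-.102).round(3))
    im=cv2.cvtColor(cv2.imread('pics/%s.png'%f),cv2.COLOR_BGR2GRAY);print(im[300:400:3,315])
```

```text
[(0.72, [289.1, 315.7, 337.6, 379.1])]
[(0.7, [220.3, 237.7, 399.6, 397.4])]
w3 0.135 [0.0593 0.0307] r for axis .0335 0.0419 th -0.663
w3 0.139 [0.0565 0.0307] r for axis .0335 0.0436 th -0.557
w3 0.143 [0.0538 0.0306] r for axis .0335 0.0458 th -0.46
w3 0.147 [0.0511 0.0306] r for axis .0335 0.0483 th -0.372
w3 0.151 [0.0483 0.0306] r for axis .0335 0.0512 th -0.294
w3 0.155 [0.0456 0.0306] r for axis .0335 0.0544 th -0.225
w3 0.159 [0.0429 0.0306] r for axis .0335 0.0578 th -0.163
w3 0.163 [0.0401 0.0306] r for axis .0335 0.0614 th -0.109
w3 0.167 [0.0374 0.0306] r for axis .0335 0.0651 th -0.06
[ 79  79  81  80  78  67  76  85  91  98 104 108 113 117 122 124 124 123
 121 117 116 121 163 158 148 138  91 136 150 159 161 156 159 159]
w4 0.135 [0.0236 0.0325] r for axis .0335 0.0345 th 0.292
w4 0.139 [0.0206 0.0325] r for axis .0335 0.0392 th 0.335
w4 0.143 [0.0177 0.0325] r for axis .0335 0.0439 th 0.368
w4 0.147 [0.0147 0.0325] r for axis .0335 0.0488 th 0.395
w4 0.151 [0.0118 0.0325] r for axis .0335 0.0536 th 0.417
w4 0.155 [0.0088 0.0324] r for axis .0335 0.0585 th 0.436
w4 0.159 [0.0059 0.0324] r for axis .0335 0.0633 th 0.451
w4 0.163 [0.0029 0.0324] r for axis .0335 0.0682 th 0.465
w4 0.167 [-0.      0.0324] r for axis .0335 0.0731 th 0.476
[ 60  60  60  61  56  65  79  90  76  61  66  73  79  87  93  97 102 106
 112 117 118 118 118 114 112 110 106 143 188 193 193 193 192 168]
```

View pics/s4.png

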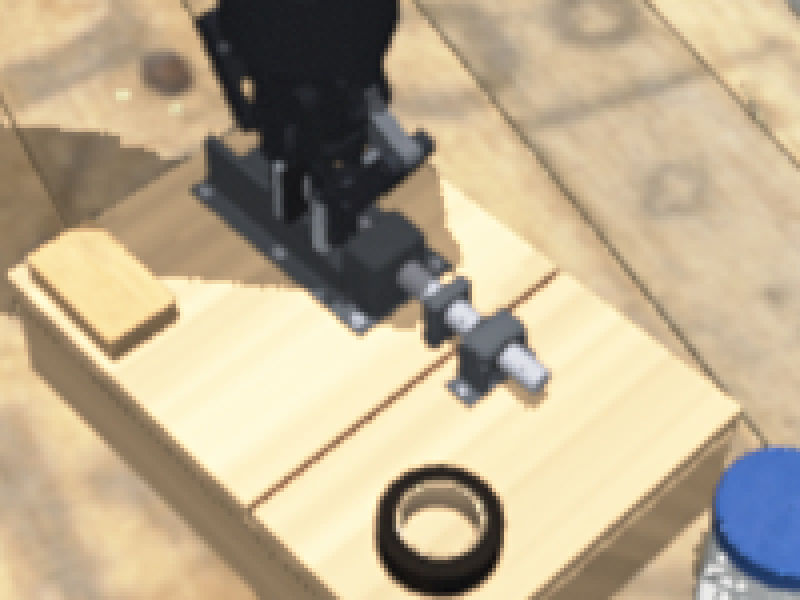

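Handle angle ≈ 0.44 rad, with the knob about 5 mm behind the pad centre. In the scene view the bolt is through the keeper and the offcut and tape are untouched. I continue from here in small steps, nudging 0.9 mm back towards the stop.

>>> {"fn": "servo_tool", "kwargs": {"targets": [[[0, 0, 0], [-1, -0.8, -0.6], 15], [[0, 0, 0], [-2.1, -1.5, -1.2], 15], [[0, 0, 0], [-3.2, -1.9, -1.9], 15], [[0, 0, 0], [-4.4, -2.2, -2.5], 15], [[0, 0, 0], [-5.4, -2.5, -3.2], 15], [[0, 0, 0], [-6.6, -2.8, -3.9], 15], [[0, 0, 0], [-7.6, -3.1, -4.7], 15], [[0, 0, 0], [-8.7, -3.4, -5.5], 15]]}}

```text
clock: 14.0
tcp_pos: [0.4545, -0.1297, 0.13]
tcp_rot: [[-0.96, -0.279, -0.0], [-0.279, 0.96, 0.0], [0.0, 0.0, -1.0]]
ft_force: [0.4, 2.4, 1.5]
opening: 0.0181
grip_force: 25.5
```

>>> {"fn": "servo_tool", "kwargs": {"targets": [[[0, 0, 0], [-0.1, 0, -0.1], 15], [[0, 0, 0], [-0.2, 0, -0.2], 15], [[0, 0, 0], [-0.3, -0.1, -0.2], 15], [[0, 0, 0], [-0.4, -0.1, -0.3], 15], [[0, 0, 0], [-0.5, -0.1, -0.4], 15], [[0, 0, 0], [-0.6, -0.2, -0.5], 15], [[0, 0, 0], [-0.6, -0.2, -0.5], 15], [[0, 0, 0], [-0.6, -0.2, -0.5], 15]], "newtons": 20}}

```text
clock: 14.8
tcp_pos: [0.454, -0.1299, 0.1296]
tcp_rot: [[-0.96, -0.279, -0.0], [-0.279, 0.96, -0.0], [0.0, -0.0, -1.0]]
ft_force: [0.2, 3.5, 1.9]
opening: 0.018
grip_force: 25.5
```

>>> {"fn": "servo_tool", "kwargs": {"targets": [[[0, 0, 0], [-0.1, 0, -0.1], 15], [[0, 0, 0], [-0.2, 0, -0.2], 15], [[0, 0, 0], [-0.3, -0.1, -0.2], 15], [[0, 0, 0], [-0.4, -0.1, -0.3], 15], [[0, 0, 0], [-0.5, -0.1, -0.4], 15], [[0, 0, 0], [-0.6, -0.2, -0.5], 15], [[0, 0, 0], [-0.6, -0.2, -0.5], 15], [[0, 0, 0], [-0.6, -0.2, -0.5], 15]]}}

```text
clock: 15.6
tcp_pos: [0.4533, -0.1301, 0.129]
tcp_rot: [[-0.96, -0.279, -0.0], [-0.279, 0.96, 0.0], [0.0, 0.0, -1.0]]
ft_force: [-1.0, 2.3, 2.5]
opening: 0.0179
grip_force: 25.5
```

>>> {"fn": "servo_tool", "kwargs": {"targets": [[[0, 0, 0], [-0.1, 0, -0.1], 15], [[0, 0, 0], [-0.3, -0.1, -0.2], 15], [[0, 0, 0], [-0.4, -0.1, -0.3], 15], [[0, 0, 0], [-0.5, -0.1, -0.4], 15], [[0, 0, 0], [-0.6, -0.2, -0.5], 15], [[0, 0, 0], [-0.7, -0.2, -0.6], 15], [[0, 0, 0], [-0.8, -0.2, -0.7], 15], [[0, 0, 0], [-0.8, -0.2, -0.7], 15]]}}

```text
clock: 16.4
tcp_pos: [0.4526, -0.1304, 0.1284]
tcp_rot: [[-0.96, -0.279, 0.0], [-0.279, 0.96, -0.0], [0.0, -0.0, -1.0]]
ft_force: [-0.2, 2.4, 4.9]
opening: 0.0181
grip_force: 25.5
```

>>> {"fn": "servo_tool", "kwargs": {"targets": [[[0, 0, 0], [-0.1, 0, -0.1], 15], [[0, 0, 0], [-0.3, -0.1, -0.2], 15], [[0, 0, 0], [-0.4, -0.1, -0.3], 15], [[0, 0, 0], [-0.5, -0.1, -0.4], 15], [[0, 0, 0], [-0.6, -0.2, -0.5], 15], [[0, 0, 0], [-0.7, -0.2, -0.6], 15], [[0, 0, 0], [-0.7, -0.2, -0.7], 15], [[0, 0, 0], [-0.7, -0.2, -0.7], 15]]}}

```text
clock: 17.2
tcp_pos: [0.4518, -0.1305, 0.1276]
tcp_rot: [[-0.96, -0.279, -0.0], [-0.279, 0.96, 0.0], [0.0, 0.0, -1.0]]
ft_force: [-1.6, 0.5, 4.1]
opening: 0.0178
grip_force: 25.5
```

Run:
```python
from h import *
p=snap('wrist','w5.png')
im=cv2.cvtColor(p['img'],cv2.COLOR_RGB2GRAY);print(im[300:400:3,315])
for r in silhouettes('bolt_knob',p)[:1]: print(r['score'],r['bbox'])
c=np.array([.4695,-.1573]);a=np.radians(16.136);R=np.array([[np.cos(a),-np.sin(a)],[np.sin(a),np.cos(a)]])
for v in (345,350,355,360):
  for z in np.arange(.140,.158,.001):
    X=R.T@(atz(p,315.5,v,z)[:2]-c)
    r=np.hypot(X[0]-.0335,z-.102)
    if abs(r-.06)<.0009: print(v,round(z,3),X.round(4),np.arctan2(.0335-X[0],z-.102).round(3))
```

```text
[ 60  53  37  36  34  33  39  59  60  60  60  58  67  71  78  87  92  97
 100 106 111 114 117 116 116 115 114 110 106 129 185 191 192 191]
0.82 [291.2, 332.8, 337.3, 382.8]
345 0.147 [-0.0053  0.0314] 0.711
345 0.148 [-0.006   0.0314] 0.709
350 0.149 [-0.0043  0.0314] 0.677
355 0.15 [-0.0026  0.0314] 0.645
360 0.151 [-0.001   0.0314] 0.613
```

The handle is at about 0.62 rad and the knob is creeping towards the back edge of the pads. I'll open, recentre on the knob, and regrip more firmly.

>>> {"fn": "servo_tool", "kwargs": {"targets": [[[0, 0, 0], [0, 0, 0], 30], [[0, 0, 0], [0, 0, 0], 36], [[0, 0, 0], [1.5, 0.4, 1], 40], [[0, 0, 0], [4, 1.1, 2.2], 40], [[0, 0, 0], [6, 1.7, 3.2], 40], [[0, 0, 0], [7.5, 2.2, 4], 40], [[0, 0, 0], [7.5, 2.2, 4], 40], [[0, 0, 0], [7.5, 2.2, 4], 40]], "newtons": 40}}

```text
clock: 18.1
tcp_pos: [0.4594, -0.1283, 0.1317]
tcp_rot: [[-0.96, -0.279, -0.0], [-0.279, 0.96, -0.0], [0.0, -0.0, -1.0]]
ft_force: [-0.0, -0.1, -0.1]
opening: 0.0399
grip_force: 0.0
```

>>> {"fn": "servo_tool", "kwargs": {"targets": [[[0, 0, 0], [0, 0, 0], 28], [[0, 0, 0], [0, 0, 0], 22], [[0, 0, 0], [0, 0, 0], 15], [[0, 0, 0], [0, 0, 0], 15], [[0, 0, 0], [0, 0, 0], 15], [[0, 0, 0], [0, 0, 0], 15], [[0, 0, 0], [0, 0, 0], 15], [[0, 0, 0], [0, 0, 0], 15]]}}

```text
clock: 18.9
tcp_pos: [0.4593, -0.1283, 0.1317]
tcp_rot: [[-0.96, -0.279, -0.0], [-0.279, 0.96, 0.0], [0.0, 0.0, -1.0]]
ft_force: [-2.7, 0.9, 3.4]
opening: 0.0175
grip_force: 38.9
```

Run:
```python
from h import *
s=get_state();p=snap('wrist','w6.png')
im=cv2.cvtColor(p['img'],cv2.COLOR_RGB2GRAY);print(s['ft_force'],im[300:400:3,315])
for r in silhouettes('bolt_knob',p)[:1]: print(r['score'],r['bbox'])
c=np.array([.4695,-.1573]);a=np.radians(16.136);R=np.array([[np.cos(a),-np.sin(a)],[np.sin(a),np.cos(a)]])
print(R.T@(s['tcp_pos'][:2]-c),s['tcp_pos'][2]+.019)
for v in (325,330,335,340,345,350):
  for z in np.arange(.140,.158,.001):
    X=R.T@(atz(p,315.5,v,z)[:2]-c)
    r=np.hypot(X[0]-.0335,z-.102)
    if abs(r-.06)<.0009: print(v,round(z,3),X.round(4),np.arctan2(.0335-X[0],z-.102).round(3))
```

```text
[-2.73463529  0.88657359  3.39742347] [ 32  51  60  58  64  73  80  85  92  98 103 107 110 115 117 116 118 116
 112 109 100 113 129 131 130 129 130 130 144 185 192 191 191 192]
0.73 [291.4, 312.4, 338.4, 359.2]
[-0.00172278  0.0306898 ] 0.15069288680406628
325 0.148 [-0.0049  0.0314] 0.696
330 0.149 [-0.0032  0.0314] 0.663
330 0.15 [-0.0038  0.0314] 0.661
335 0.15 [-0.0015  0.0314] 0.63
335 0.151 [-0.0021  0.0314] 0.629
340 0.151 [0.0002 0.0314] 0.596
340 0.152 [-0.0004  0.0314] 0.596
345 0.152 [0.0019 0.0314] 0.563
345 0.153 [0.0012 0.0314] 0.564
350 0.153 [0.0036 0.0314] 0.53
350 0.154 [0.0029 0.0314] 0.532
```

View pics/w6.png

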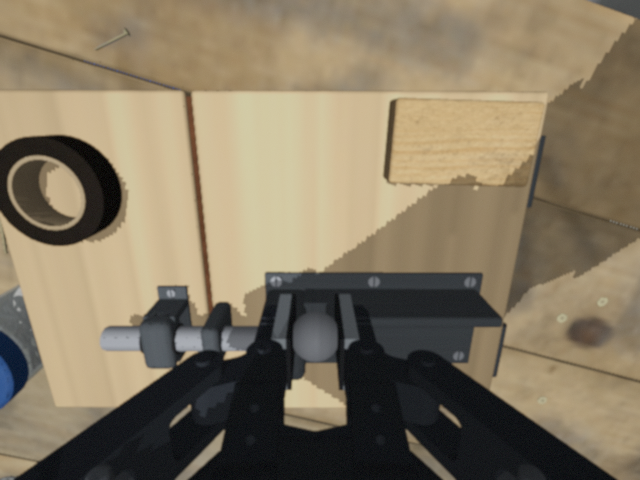

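The knob is now centred at (315,336), θ≈0.625, and the notch is straight ahead at (315,310). I'm easing through the rail height.

>>> {"fn": "servo_tool", "kwargs": {"targets": [[[0, 0, 0], [-0.1, 0, -0.1], 15], [[0, 0, 0], [-0.3, -0.1, -0.2], 15], [[0, 0, 0], [-0.4, -0.1, -0.3], 15], [[0, 0, 0], [-0.5, -0.1, -0.4], 15], [[0, 0, 0], [-0.6, -0.2, -0.5], 15], [[0, 0, 0], [-0.7, -0.2, -0.5], 15], [[0, 0, 0], [-0.7, -0.2, -0.6], 15], [[0, 0, 0], [-0.7, -0.2, -0.6], 15]]}}

```text
clock: 19.8
tcp_pos: [0.4587, -0.1285, 0.1312]
tcp_rot: [[-0.96, -0.279, 0.0], [-0.279, 0.96, -0.0], [0.0, -0.0, -1.0]]
ft_force: [-3.1, -0.1, 6.7]
opening: 0.0171
grip_force: 39.1
```

>>> {"fn": "servo_tool", "kwargs": {"targets": [[[0, 0, 0], [-0.1, 0, -0.1], 15], [[0, 0, 0], [-0.3, -0.1, -0.2], 15], [[0, 0, 0], [-0.4, -0.1, -0.3], 15], [[0, 0, 0], [-0.5, -0.1, -0.4], 15], [[0, 0, 0], [-0.6, -0.2, -0.5], 15], [[0, 0, 0], [-0.7, -0.2, -0.5], 15], [[0, 0, 0], [-0.7, -0.2, -0.6], 15], [[0, 0, 0], [-0.7, -0.2, -0.6], 15]]}}

```text
clock: 20.6
tcp_pos: [0.458, -0.1287, 0.1306]
tcp_rot: [[-0.96, -0.279, 0.0], [-0.279, 0.96, -0.0], [0.0, -0.0, -1.0]]
ft_force: [-3.8, -0.1, 6.7]
opening: 0.0175
grip_force: 39.1
```

The opposing tangential force is only about 1 N (joint friction). The rest is radial, from the arc running about 1 mm inside, so I'm adding a small outward correction.

>>> {"fn": "servo_tool", "kwargs": {"targets": [[[0, 0, 0], [-0.2, -0.1, 0], 15], [[0, 0, 0], [-0.4, -0.1, 0], 15], [[0, 0, 0], [-0.6, -0.2, -0.1], 15], [[0, 0, 0], [-0.8, -0.2, -0.1], 15], [[0, 0, 0], [-1, -0.3, -0.2], 15], [[0, 0, 0], [-1.2, -0.3, -0.2], 15], [[0, 0, 0], [-1.3, -0.4, -0.3], 15], [[0, 0, 0], [-1.3, -0.4, -0.3], 15]]}}

```text
clock: 21.4
tcp_pos: [0.4569, -0.129, 0.1301]
tcp_rot: [[-0.96, -0.279, 0.0], [-0.279, 0.96, 0.0], [-0.0, -0.0, -1.0]]
ft_force: [3.3, 2.4, -2.7]
opening: 0.0177
grip_force: 39.0
```

>>> {"fn": "servo_tool", "kwargs": {"targets": [[[0, 0, 0], [-0.1, 0, -0.1], 15], [[0, 0, 0], [-0.3, -0.1, -0.3], 15], [[0, 0, 0], [-0.4, -0.1, -0.4], 15], [[0, 0, 0], [-0.6, -0.2, -0.5], 15], [[0, 0, 0], [-0.7, -0.2, -0.7], 15], [[0, 0, 0], [-0.9, -0.3, -0.8], 15], [[0, 0, 0], [-1, -0.3, -0.9], 15], [[0, 0, 0], [-1, -0.3, -0.9], 15]]}}

```text
clock: 22.2
tcp_pos: [0.4559, -0.1293, 0.1292]
tcp_rot: [[-0.96, -0.279, 0.0], [-0.279, 0.96, 0.0], [-0.0, -0.0, -1.0]]
ft_force: [4.4, 4.1, -2.7]
opening: 0.0172
grip_force: 39.0
```

>>> {"fn": "servo_tool", "kwargs": {"targets": [[[0, 0, 0], [-0.1, 0, -0.1], 15], [[0, 0, 0], [-0.2, 0, -0.3], 15], [[0, 0, 0], [-0.3, 0, -0.5], 15], [[0, 0, 0], [-0.4, -0.1, -0.7], 15], [[0, 0, 0], [-0.5, -0.1, -0.9], 15], [[0, 0, 0], [-0.5, -0.1, -0.9], 15], [[0, 0, 0], [-0.5, -0.1, -0.9], 15], [[0, 0, 0], [-0.5, -0.1, -0.9], 15]]}}

```text
clock: 23.0
tcp_pos: [0.4552, -0.1295, 0.1284]
tcp_rot: [[-0.96, -0.279, -0.0], [-0.279, 0.96, -0.0], [0.0, -0.0, -1.0]]
ft_force: [1.1, 2.2, 1.1]
opening: 0.0175
grip_force: 39.3
```

>>> {"fn": "servo_tool", "kwargs": {"targets": [[[0, 0, 0], [-0.2, -0.1, -0.2], 15], [[0, 0, 0], [-0.4, -0.1, -0.4], 15], [[0, 0, 0], [-0.6, -0.2, -0.6], 15], [[0, 0, 0], [-0.8, -0.2, -0.8], 15], [[0, 0, 0], [-1, -0.3, -1], 15], [[0, 0, 0], [-1.2, -0.3, -1.2], 15], [[0, 0, 0], [-1.4, -0.4, -1.4], 15], [[0, 0, 0], [-1.4, -0.4, -1.4], 15]]}}

```text
clock: 23.8
tcp_pos: [0.4537, -0.13, 0.127]
tcp_rot: [[-0.96, -0.279, -0.0], [-0.279, 0.96, -0.0], [0.0, -0.0, -1.0]]
ft_force: [0.3, 0.8, 4.6]
opening: 0.0175
grip_force: 39.5
```

Run:
```python
from h import *
s=get_state();p=snap('wrist','w7.png')
im=cv2.cvtColor(p['img'],cv2.COLOR_RGB2GRAY);print(s['ft_force'],s['wrist_torque'],im[300:400:3,315])
for r in silhouettes('bolt_knob',p)[:1]: print(r['score'],r['bbox'])
c=np.array([.4695,-.1573]);a=np.radians(16.136);R=np.array([[np.cos(a),-np.sin(a)],[np.sin(a),np.cos(a)]])
for v in (330,335,340,345):
  for z in np.arange(.140,.158,.001):
    X=R.T@(atz(p,315.5,v,z)[:2]-c)
    r=np.hypot(X[0]-.0335,z-.102)
    if abs(r-.06)<.0009: print(v,round(z,3),X.round(4),np.arctan2(.0335-X[0],z-.102).round(3))
```

```text
[0.26914675 0.76414975 4.63555066] [0.17536405 0.0816795  0.01473168] [ 51  34  35  36  60  70  76  83  91  96 100 106 112 116 117 118 115 113
 111 109 105 110 104  66  60 109 129 129 130 128 173 191 191 190]
0.57 [293.3, 312.7, 339.7, 369.2]
330 0.144 [-0.0088  0.0314] 0.789
330 0.145 [-0.0095  0.0314] 0.785
335 0.145 [-0.0071  0.0314] 0.757
335 0.146 [-0.0078  0.0314] 0.753
340 0.147 [-0.0061  0.0314] 0.721
345 0.148 [-0.0044  0.0314] 0.689
345 0.149 [-0.0051  0.0314] 0.688
```

The angle tracks at about 0.74 rad with no build-up, so the handle is in the notch. Moving on in larger steps.

>>> {"fn": "servo_tool", "kwargs": {"targets": [[[0, 0, 0], [-0.7, -0.2, -0.6], 15], [[0, 0, 0], [-1.4, -0.4, -1.2], 15], [[0, 0, 0], [-2.1, -0.6, -1.8], 15], [[0, 0, 0], [-2.8, -0.8, -2.5], 15], [[0, 0, 0], [-3.4, -1, -3.1], 15], [[0, 0, 0], [-4, -1.2, -3.8], 15], [[0, 0, 0], [-4.6, -1.3, -4.4], 15], [[0, 0, 0], [-5, -1.4, -5], 15]]}}

```text
clock: 24.7
tcp_pos: [0.4486, -0.1314, 0.122]
tcp_rot: [[-0.96, -0.279, -0.0], [-0.279, 0.96, -0.0], [0.0, -0.0, -1.0]]
ft_force: [-2.0, 1.0, 4.9]
opening: 0.0172
grip_force: 40.0
```

>>> {"fn": "servo_tool", "kwargs": {"targets": [[[0, 0, 0], [-1.2, -0.4, -1.1], 15], [[0, 0, 0], [-2.4, -0.7, -2.5], 15], [[0, 0, 0], [-3.3, -1, -3.9], 15], [[0, 0, 0], [-4.2, -1.2, -5.2], 15], [[0, 0, 0], [-5.2, -1.5, -6.7], 15], [[0, 0, 0], [-5.9, -1.7, -8], 15], [[0, 0, 0], [-6.7, -1.9, -9.5], 15], [[0, 0, 0], [-7.6, -2.2, -11.1], 15]]}}

```text
clock: 25.5
tcp_pos: [0.4394, -0.1339, 0.1108]
tcp_rot: [[-0.96, -0.28, -0.004], [-0.28, 0.96, -0.0], [0.004, 0.001, -1.0]]
ft_force: [-15.2, -5.3, 15.9]
opening: 0.0172
grip_force: 40.7
```

The force jumped to 22 N, mostly radial. I'll ease back a little and then look.

>>> {"fn": "servo_tool", "kwargs": {"targets": [[[0, 0, 0], [-0.3, -0.1, 0.8], 15], [[0, 0, 0], [-0.6, -0.2, 1.5], 15], [[0, 0, 0], [-0.8, -0.2, 2], 15], [[0, 0, 0], [-0.8, -0.2, 2.5], 15], [[0, 0, 0], [-0.8, -0.2, 2.5], 15], [[0, 0, 0], [-0.8, -0.2, 2.5], 15], [[0, 0, 0], [-0.8, -0.2, 2.5], 15], [[0, 0, 0], [-0.8, -0.2, 2.5], 15]]}}

```text
clock: 26.3
tcp_pos: [0.4406, -0.1336, 0.1133]
tcp_rot: [[-0.96, -0.279, 0.0], [-0.279, 0.96, 0.0], [-0.0, -0.0, -1.0]]
ft_force: [5.6, 2.6, -5.4]
opening: 0.0171
grip_force: 39.2
```

Run:
```python
from h import *
s=get_state();p=snap('wrist','w8.png')
im=cv2.cvtColor(p['img'],cv2.COLOR_RGB2GRAY);print(s['ft_force'],s['wrist_torque'],im[280:400:3,315])
for r in silhouettes('bolt_knob',p)[:1]: print(r['score'],r['bbox'])
c=np.array([.4695,-.1573]);a=np.radians(16.136);R=np.array([[np.cos(a),-np.sin(a)],[np.sin(a),np.cos(a)]])
print(R.T@(s['tcp_pos'][:2]-c),s['tcp_pos'][2]+.019)
for v in (325,330,335,340,345,350,355,360):
  for z in np.arange(.115,.158,.001):
    X=R.T@(atz(p,315.5,v,z)[:2]-c)
    r=np.hypot(X[0]-.0335,z-.102)
    if abs(r-.06)<.0006: print(v,round(z,3),X.round(4),np.arctan2(.0335-X[0],z-.102).round(3))
```

```text
[ 5.57433278  2.56923696 -5.4333408 ] [ 0.03611939 -0.76470213  0.30692187] [173 128 128 129 128 128 128 129 128 128 127 129  99  54  56  57  57  60
  43  33  33  37  61  69  74  80  86  90  95  99 106 110 113 112 114 113
 112 109 106 102]
0.57 [386.4, 140.4, 559.7, 235.8]
[-0.02113709  0.03074986] 0.1323195966987097
325 0.125 [-0.0214  0.0315] 1.174
325 0.126 [-0.0221  0.0315] 1.163
330 0.128 [-0.0209  0.0315] 1.125
335 0.13 [-0.0198  0.0315] 1.087
340 0.132 [-0.0188  0.0315] 1.05
345 0.134 [-0.0178  0.0315] 1.013
350 0.135 [-0.0161  0.0315] 0.984
355 0.137 [-0.0152  0.0315] 0.948
360 0.139 [-0.0143  0.0315] 0.913
```

View pics/w8.png

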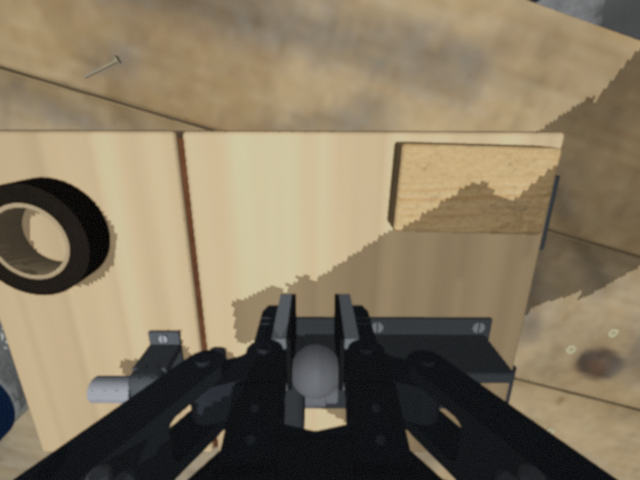

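The knob sits at row ≈370, so it slid up and back in the pads. The handle is at roughly 0.8 rad, past rail height, while the tool ran ahead on a slightly wrong arc. From here the knob's motion is mostly downward, so I'll let go, close the fingers above it, and press down gently while reading Fz.

>>> {"fn": "servo_tool", "kwargs": {"targets": [[[0, 0, 0], [0, 0, 0], 32], [[0, 0, 0], [0, 0, 0], 40], [[0, 0, 0], [0.5, 0.1, 15], 40], [[0, 0, 0], [2, 0.5, 35], 40], [[0, 0, 0], [3, 0.8, 52], 30], [[0, 0, 0], [3, 0.8, 54], 10], [[0, 0, 0], [3, 0.8, 54], 0], [[0, 0, 0], [3, 0.8, 54], 0]], "newtons": 30}}

```text
clock: 27.2
tcp_pos: [0.4429, -0.1328, 0.1666]
tcp_rot: [[-0.96, -0.279, -0.001], [-0.279, 0.96, 0.0], [0.001, 0.001, -1.0]]
ft_force: [0.3, 0.3, -0.2]
opening: -0.0
grip_force: 0.0
```

Run:
```python
from h import *
s=get_state();p=snap('wrist','w9.png');q=camera('scene');t=camera('top')
c=np.array([.4695,-.1573]);a=np.radians(16.136);R=np.array([[np.cos(a),-np.sin(a)],[np.sin(a),np.cos(a)]])
print(s['tcp_pos'],R.T@(s['tcp_pos'][:2]-c),s['opening'],s['ft_force'])
for n,x in (('w',p),('s',q),('t',t)):
  for r in silhouettes('bolt_knob',x)[:2]: print(n,r['score'],r['bbox'])
  for th in (.65,.8,.95):
    for ax in (.028,.0335):
      X=np.append(c+R@[ax-.06*np.sin(th),.031],.102+.06*np.cos(th)); print(n,th,ax,np.round(proj(x,X),1))
  print(n,'axis',[np.round(proj(x,np.append(c+R@[ax,-.03],.102)),1) for ax in (.028,.0335)])
u=120
g=cv2.cvtColor(p['img'],cv2.COLOR_RGB2GRAY);print(g[180:300:4,316]);print(g[180:300:3,120])
```

```text
[ 0.44289543 -0.13278037  0.16657005] [-0.01874202  0.03094756] -4.393701076390374e-05 [ 0.31075732  0.31801986 -0.15884594]
w 0.75 [293.6, 281.9, 335.1, 304.9]
w 0.65 0.028 [314.  312.6]
w 0.65 0.0335 [314.  321.9]
w 0.8 0.028 [314.  295.3]
w 0.8 0.0335 [314.  304.7]
w 0.95 0.028 [314.1 279.7]
w 0.95 0.0335 [314.1 288.9]
w axis [array([223.6, 323.2]), array([224.3, 330.3])]
s 0.52 [281.4, 255.5, 300.9, 269.8]
s 0.65 0.028 [289.  258.9]
s 0.65 0.0335 [291.3 257.4]
s 0.8 0.028 [286.4 263. ]
s 0.8 0.0335 [288.6 261.4]
s 0.95 0.028 [284.1 267.1]
s 0.95 0.0335 [286.4 265.5]
s axis [array([325.9, 283.8]), array([328. , 282.2])]
t 0.65 0.028 [361.4 253.1]
t 0.65 0.0335 [360.6 250.4]
t 0.8 0.028 [362.4 256.7]
t 0.8 0.0335 [361.5 254. ]
t 0.95 0.028 [363.2 259.9]
t 0.95 0.0335 [362.3 257.2]
t axis [array([383.7, 229.8]), array([382.8, 227.3])]
[201 200 200 200 200 200 201 200 200 200 200 201 200 200 201 200 200 199
 200 200 200 177 138 134  58  64  77  91  98  15]
[ 34  35  33  34  33  41 112 159 172 182 189 189 189 189 181 172 156  90
  31  36  32  33  31 152 193 194 191 190 190 189 187 187 185 185 183 182
 183 183 184 184]
```

Vision puts the handle at about 0.8 rad and the knob top at z≈0.154. Lowering the closed fingers onto it.

>>> {"fn": "servo_tool", "kwargs": {"targets": [[[0, 0, 0], [0, 0, -5], 0], [[0, 0, 0], [0, 0, -9], 0], [[0, 0, 0], [0, 0, -11], 0], [[0, 0, 0], [0, 0, -12], 0], [[0, 0, 0], [0, 0, -12.8], 0], [[0, 0, 0], [0, 0, -13.5], 0], [[0, 0, 0], [0, 0, -14], 0], [[0, 0, 0], [0, 0, -14.5], 0]]}}

```text
clock: 28.3
tcp_pos: [0.4435, -0.1329, 0.1529]
tcp_rot: [[-0.96, -0.279, 0.0], [-0.279, 0.96, -0.0], [-0.0, -0.0, -1.0]]
ft_force: [-0.6, -0.2, 0.3]
opening: 0.0001
grip_force: 0.0
```

>>> {"fn": "servo_tool", "kwargs": {"targets": [[[0, 0, 0], [0, 0, -0.4], 0], [[0, 0, 0], [0, 0, -0.8], 0], [[0, 0, 0], [0, 0, -1.2], 0], [[0, 0, 0], [0, 0, -1.6], 0], [[0, 0, 0], [0, 0, -2], 0], [[0, 0, 0], [0, 0, -2.4], 0], [[0, 0, 0], [0, 0, -2.7], 0], [[0, 0, 0], [0, 0, -3], 0]]}}

```text
clock: 29.1
tcp_pos: [0.4433, -0.133, 0.15]
tcp_rot: [[-0.96, -0.279, -0.0], [-0.279, 0.96, -0.0], [0.0, -0.0, -1.0]]
ft_force: [-2.4, -0.5, 3.5]
opening: 0.0001
grip_force: 1.9
```

Contact at z≈0.151, but the reaction pushes the tool forward, so the tip is ahead of the knob's crown. I'll lift, move back 8 mm, and press again.

>>> {"fn": "servo_tool", "kwargs": {"targets": [[[0, 0, 0], [0, 0, 5], 0], [[0, 0, 0], [4, 1.1, 7], 0], [[0, 0, 0], [7.7, 2.2, 7], 0], [[0, 0, 0], [7.7, 2.2, 5], 0], [[0, 0, 0], [7.7, 2.2, 3], 0], [[0, 0, 0], [7.7, 2.2, 2], 0], [[0, 0, 0], [7.7, 2.2, 1], 0], [[0, 0, 0], [7.7, 2.2, 0], 0]]}}

```text
clock: 29.9
tcp_pos: [0.451, -0.1307, 0.1498]
tcp_rot: [[-0.96, -0.279, -0.0], [-0.279, 0.96, 0.0], [0.0, 0.0, -1.0]]
ft_force: [-2.7, -0.4, 3.7]
opening: -0.0001
grip_force: 1.7
```

Same reading at the new spot, so it is friction from the knob moving forward under the tip. The handle is turning, so I'll follow the arc with the tip.

>>> {"fn": "servo_tool", "kwargs": {"targets": [[[0, 0, 0], [-0.8, -0.2, -0.6], 0], [[0, 0, 0], [-1.3, -0.4, -1.2], 0], [[0, 0, 0], [-1.8, -0.5, -1.8], 0], [[0, 0, 0], [-2.3, -0.7, -2.4], 0], [[0, 0, 0], [-2.8, -0.8, -3.1], 0], [[0, 0, 0], [-3.3, -0.9, -3.8], 0], [[0, 0, 0], [-3.7, -1.1, -4.4], 0], [[0, 0, 0], [-4.1, -1.2, -5], 0]]}}

```text
clock: 30.7
tcp_pos: [0.447, -0.1319, 0.1448]
tcp_rot: [[-0.96, -0.279, -0.0], [-0.279, 0.96, 0.0], [0.0, 0.0, -1.0]]
ft_force: [-0.4, -1.5, 2.7]
opening: 0.0002
grip_force: 1.2
```

>>> {"fn": "servo_tool", "kwargs": {"targets": [[[0, 0, 0], [-0.9, -0.2, -1.4], 0], [[0, 0, 0], [-1.9, -0.6, -3.2], 0], [[0, 0, 0], [-2.9, -0.8, -5.1], 0], [[0, 0, 0], [-3.7, -1.1, -6.7], 0], [[0, 0, 0], [-4.5, -1.3, -8.6], 0], [[0, 0, 0], [-5.3, -1.5, -10.5], 0], [[0, 0, 0], [-5.9, -1.7, -12.2], 0], [[0, 0, 0], [-6.4, -1.9, -13.9], 0]]}}

```text
clock: 31.5
tcp_pos: [0.4406, -0.1338, 0.1308]
tcp_rot: [[-0.96, -0.279, -0.0], [-0.279, 0.96, 0.0], [-0.0, 0.0, -1.0]]
ft_force: [-0.8, -0.2, 1.1]
opening: -0.0001
grip_force: 0.6
```

>>> {"fn": "servo_tool", "kwargs": {"targets": [[[0, 0, 0], [-0.2, -0.1, -0.8], 0], [[0, 0, 0], [-0.5, -0.1, -1.6], 0], [[0, 0, 0], [-0.7, -0.2, -2.4], 0], [[0, 0, 0], [-0.9, -0.3, -3.2], 0], [[0, 0, 0], [-1.1, -0.3, -4], 0], [[0, 0, 0], [-1.3, -0.4, -4.7], 0], [[0, 0, 0], [-1.4, -0.4, -5.2], 0], [[0, 0, 0], [-1.5, -0.4, -5.6], 0]]}}

```text
clock: 32.3
tcp_pos: [0.4391, -0.1342, 0.1254]
tcp_rot: [[-0.96, -0.279, 0.0], [-0.279, 0.96, -0.0], [-0.0, -0.0, -1.0]]
ft_force: [-0.6, -0.6, 1.1]
opening: 0.0001
grip_force: 0.4
```

>>> {"fn": "servo_tool", "kwargs": {"targets": [[[0, 0, 0], [0, 0, -0.2], 0], [[0, 0, 0], [0, 0, -0.4], 0], [[0, 0, 0], [-0.1, 0, -0.6], 0], [[0, 0, 0], [-0.1, 0, -0.8], 0], [[0, 0, 0], [-0.2, 0, -1], 0], [[0, 0, 0], [-0.2, 0, -1.2], 0], [[0, 0, 0], [-0.2, 0, -1.4], 0], [[0, 0, 0], [-0.2, 0, -1.5], 0]]}}

```text
clock: 33.1
tcp_pos: [0.4389, -0.1342, 0.1239]
tcp_rot: [[-0.96, -0.279, -0.0], [-0.279, 0.96, -0.0], [0.0, -0.0, -1.0]]
ft_force: [0.2, -0.3, 1.1]
opening: -0.0001
grip_force: 0.4
```

>>> {"fn": "servo_tool", "kwargs": {"targets": [[[0, 0, 0], [0, 0, -0.2], 0], [[0, 0, 0], [0, 0, -0.4], 0], [[0, 0, 0], [0, 0, -0.5], 0], [[0, 0, 0], [0, 0, -0.7], 0], [[0, 0, 0], [0, 0, -0.8], 0], [[0, 0, 0], [0, 0, -1], 0], [[0, 0, 0], [0, 0, -1.1], 0], [[0, 0, 0], [0, 0, -1.2], 0]]}}

```text
clock: 33.9
tcp_pos: [0.4389, -0.1342, 0.1227]
tcp_rot: [[-0.96, -0.279, 0.0], [-0.279, 0.96, -0.0], [-0.0, -0.0, -1.0]]
ft_force: [0.2, 0.3, 0.7]
opening: 0.0003
grip_force: 0.4
```

>>> {"fn": "servo_tool", "kwargs": {"targets": [[[0, 0, 0], [0, 0, -0.1], 0], [[0, 0, 0], [0, 0, -0.2], 0], [[0, 0, 0], [0, 0, -0.3], 0], [[0, 0, 0], [0, 0, -0.4], 0], [[0, 0, 0], [0, 0, -0.5], 0], [[0, 0, 0], [0, 0, -0.6], 0], [[0, 0, 0], [0, 0, -0.7], 0], [[0, 0, 0], [0, 0, -0.7], 0]]}}

```text
clock: 34.7
tcp_pos: [0.4389, -0.1342, 0.122]
tcp_rot: [[-0.96, -0.279, 0.0], [-0.279, 0.96, -0.0], [-0.0, -0.0, -1.0]]
ft_force: [-0.4, -0.6, 0.9]
opening: -0.0002
grip_force: 0.3
```

The handle is essentially home at about 1.40 rad with only 1 N on it. Lifting clear.

>>> {"fn": "servo_tool", "kwargs": {"targets": [[[0, 0, 0], [0, 0, 5], 0], [[0, 0, 0], [0, 0, 20], 0], [[0, 0, 0], [0, 0, 45], 0], [[0, 0, 0], [0, 0, 75], 0], [[0, 0, 0], [0, 0, 95], 0], [[0, 0, 0], [0, 0, 105], 0], [[0, 0, 0], [0, 0, 105], 0], [[0, 0, 0], [0, 0, 105], 0]]}}

```text
clock: 35.5
tcp_pos: [0.4386, -0.1341, 0.2262]
tcp_rot: [[-0.96, -0.279, -0.001], [-0.279, 0.96, 0.0], [0.001, 0.001, -1.0]]
ft_force: [-0.0, 0.1, -0.1]
opening: 0.0001
grip_force: 0.0
```

Run:
```python
from h import *
s=get_state();p=snap('wrist','w10.png');q=snap('scene','s10.png')
c=np.array([.4695,-.1573]);a=np.radians(16.136);R=np.array([[np.cos(a),-np.sin(a)],[np.sin(a),np.cos(a)]])
print(s['clock'],s['tcp_pos'],s['ft_force'],s['opening'])
for n,x in (('w',p),('s',q)):
  for r in silhouettes('bolt_knob',x)[:2]: print(n,r['score'],r['bbox'])
  for th in (1.0,1.2,1.4):
    X=np.append(c+R@[.031-.06*np.sin(th),.031],.102+.06*np.cos(th)); print(n,th,np.round(proj(x,X),1))
for t in ('insulating_tape','offcut_3','nail_jar'):
  print(t,[r['bbox'] for r in silhouettes(t,q)[:1]])
```

```text
35.5 [ 0.43857488 -0.13406846  0.226221  ] [-0.022767    0.12336664 -0.09838714] 0.0001494697804839695
w 0.87 [300.4, 218.1, 328.7, 296.1]
w 0.41 [85.5, 129.4, 468.4, 351.0]
w 1.0 [314.3 249.4]
w 1.2 [314.3 237.4]
w 1.4 [314.3 228.6]
s 0.58 [275.7, 257.6, 305.5, 281.9]
s 1.0 [284.7 267.6]
s 1.2 [282.7 272.9]
s 1.4 [281.6 277.8]
insulating_tape [[305.5, 322.1, 339.7, 356.3]]
offcut_3 [[220.0, 261.2, 255.1, 293.8]]
nail_jar [[386.1, 316.1, 434.0, 373.3]]
```

Both cameras agree: the knob is at about 1.35–1.4 rad and the bystanders' boxes are unchanged. Handing in.

```bash
python3 -c "
from station import *
print(sign_off())"
```

```text
the job is handed in; nothing more can be done
None
```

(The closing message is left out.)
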